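Hold the mill lid at its half-way mark

ROBOT

A 7-joint arm with a two-finger parallel gripper is mounted at the origin on the work surface. World frame = base frame: x ahead of the robot, y to its left, z up, the work surface at z = 0. Lengths are in m, angles in rad, forces in N, time in s.
With the tool pointing down it reaches from about 0.4 to 0.85 m from the base axis. Payload 4.4 kg.
Tool frame: the origin (TCP) lies midway between the tips of the shut fingers; the grasp point (between the pads) lies ctrl.tcp_to_grasp behind it (ctrl.tcp_to_grasp is the distance from the TCP to the grasp point, in m); z points along the fingers, y is the direction in which the jaws open and shut (so a half turn about z gives the same grasp; the last joint's range is limited). The gripper opens to 94 mm and grips with 3 to 60 N. Pads are 16 mm wide; open, the fingers measure 119 mm over their backs; the gripper's body (75 mm by 177 mm) begins 78 mm behind the grasp point.
Start: joints at [1.221, 0.628, 0.038, 1.517, -0.027, 0.996, -0.02], TCP at [0.182, -0.624, 0.173] pointing down, gripper open.
Joint ranges: [-3.06, 3.06], [-0.37, 2.12], [-1.25, 1.32], [0.18, 2.47], [-1.1, 4.24], [0.23, 1.98], [-2.94, 2.94]. Speed limits (rad/s): [2.57, 2.57, 3.14, 3.14, 3.14, 3.14, 3.14].

INTERFACE

Orientations are given as a unit quaternion [x, y, z, w].
In Python, from workcell import sense, eyes, job, nets, ctrl gives the robot as it stands.
- The arm moves only by the tool play_rows, never from a script. Its arguments are lists of equal length, an entry for each row: "delta_pos": the shift along the tool's x, y, z in cm, a list of three; "dr": the turn, a rotation vector about the tool's x, y, z in rad, a list of three; "jaw": the finger opening in cm, from 0 to 9.4. A call has 1 to 5 rows; each row is the pose to reach, as a shift and turn from the pose measured when the call began, along the tool's axes at that moment; what a row does not reach only later rows make up. A row lasts 1/10 s, in which the tool goes at most 50 mm and 8.59 degrees, less where a joint would pass 70% of its speed; a pose out of reach is approached as far as the arm can. A call with a gripper value outside its range is refused whole. The fingers move at their own pace and stop on an object; "force" is the grip in N (left out, the last holds). Time passes only in rows, so rows that repeat a pose let the fingers close. It gives the time, the measured TCP pose, the force and the opening at its end, in the units of the state.
- sense(): the state, without advancing time (a new reading comes with each control period).
- eyes.camera(name): name is "scene" or "top" or "wrist"; returns the picture (420x560x3 uint8, red, green, blue); there is no depth.
- eyes.calibration(name): a dict with "K" (3x3 intrinsics, pixels), "k1" (the pictures are not rectified: a ray, as slopes to the right and down, at radius r is drawn at 1 + k1 r^2 times it, then the intrinsics apply), "xyz" and "orientation" of the camera in the world. Camera axes: x right, y down, z forward; pixel columns grow to the right and rows downward; lengths in m; the calibration is good to about 2 mm. A picture is of the moment at which its call begins: read the wrist's pose just before it. calibration takes no time and is no camera call; for the wrist camera it gives the pose at the moment of the call.
- job.finish_job(): hands the job in, once; it reports no verdict.
Trained networks look in the newest picture that a camera, given by its name, has taken for a name from the list of things; names that differ only in an ending like _2 or _b are one class to them, and where a whole thing is asked for, a point or a joint stands for the part that bears it (a point fixed in the world has none). Each returns a list of dicts, best first, with "confidence" (0 to 1); they miss things now and then, are a little off and sometimes report something else, mostly with a low value. They report only what shows in the picture. A call takes as long as a camera call. They do not tell look-alikes from the thing itself.
- nets.search_frame(camera, name): "box" ([centre column, centre row, width, height] in pixels, round what is visible of it).
The state is a dict: "clock": time; "joints": joint angles; "qvel": joint speeds; "tau": joint torques, N m; "tcp_pos": TCP position; "tool_rot": TCP orientation; "ft_force": force on the tool from outside, world axes, zero at the start; "torque": the same for the moment, N m; "width": finger opening in m.
Only numpy, scipy, OpenCV 4.12 (cv2) and the standard library are available. Lean on these libraries where they do the work, as an engineer would, in place of code of your own. Each camera call takes 0.05 s, during which the arm holds its last target.

TASK

Take the baby-food mill's lid by its bar and slide it along the slot of its drying rack and out of the open end, then set it on the mill so that its two lugs drop through the two notches and it sits flat on the rim. Twist it clockwise to the half-way mark (45 degrees), stopping before the lock clicks, and finish while still gripping it there against its return spring: do not let go. Leave the jar, bowl, teether and wooden ring around them where they are.

Things in the scene. Friction and masses are not known exactly. Their poses are not given: they have to be found in the camera images.
- lid_grip (a point): Lid: white disc 76 mm across, 6 mm thick; on it a wooden bar 56 mm long (lid's y), 12 mm thick (x), 34 mm tall. The point lies on the lid's axis inside the bar: 28 mm above the disc's underside, 22 mm above its top, 12 mm below the bar's top; z up. Same after a half turn. About 0.12 kg (varies). At the start the disc rests on the rack's plate, bar and lugs square across the slot.
- lid_foot (a point): Foot of the lid, on its axis 15 mm below the disc's underside: end of a plug 36 mm across and 15 mm deep under the disc. Two lugs stick out there along the lid's +y and -y, in line with the bar: 52 mm from tip to tip, 8 mm wide, 6 mm thick, their tops 9 mm below the disc's underside.
- rack: Fixed wooden drying rack, 91 mm wide (y), 60 mm high; x from -70 to +80 mm of its origin, which is on the shelf surface. Its 6 mm top plate (top at 60 mm) has a slot 42 mm wide along x, closed at +65 mm. The lid's plug stands in the slot, lugs under the plate with 3 mm of play up and down, so it cannot be lifted there. At the start the lid's axis is at x = +15 to +40 mm.
- rack_mouth (a point): Open end of the rack's slot, at its plate's top face (rack x = -70 mm, z = 60 mm), facing the robot. The lid slides along the rack's -x through it and is clear once its axis is 25 mm past it.
- mill_rim (a point): Centre of the top face of the fixed mill's rim, 100 mm above the shelf, z up. The mill is a white round housing 88 mm across on a steel foot plate, small crank low on its +x side. Its mouth is a round hole 40 mm across with two notches 13 mm wide along this +y and -y, out to 36 mm from the centre. The lid's lugs (its y) go in along this y, either way round; seated, lid_grip is 28 mm above.
- mill_half (a point): Half-way mark: long dark raised bar on the outside of the rim, 45 degrees clockwise (seen from above) from a notch, 50 mm from the centre; the like opposite. The lid's bar must point at it. A short mark shows each notch (0), a pair of short ones the locked place (90). The lid turns clockwise only, lugs caught under the 6 mm collar. A pin clicks from 60 degrees; past 65 counts as locked.
- twist (a joint): Sprung carrier inside the mill that the lugs turn: 0 at the notches, grows (rad) as the lid turns clockwise; it lags the lid by up to 0.12 rad of play. Its spring (0.08 N m per rad) turns the lid back when it is let go.
- jar: Bystander: small open glass jar 56 mm across, 66 mm high, a steel spring clip on its rim (top at 78 mm); origin at the centre of its foot. Stands between rack and mill.
- bowl: Bystander: steel baby bowl 104 mm across, 42 mm high; origin at the centre of its foot.
- teether: Bystander: beaded silicone ring 63 mm across, 15 mm high, lying flat; origin at the centre of its underside.
- wood_ring: Bystander: olive wood ring 72 mm across, 12 mm high, lying flat; origin at the centre of its underside.
There are look-alikes about, which are no part of the job. Leave any green, orange or pink look-alike of the part that bears lid_grip alone.

How it is judged:
By the outcome, as a careful person would: the job done as asked, in the order asked, and still so for the second after the job is handed in, while the arm keeps its last pose, push and grip.
It also fails if it takes over 45 s, if anything falls off the work surface, if the arm or the gripper's body presses on something with over 40 N, if the wrist force passes 120 N, or if a joint passes its speed limit or range.

## Working session

There is one attempt and no reset: what is moved stays moved. The work goes in short steps, Python scripts to look and compute and a tool call to move; the robot and the scene stay as the last step left them, time stands still between calls to the robot, and variables do not carry over. Pictures are saved under pics/ and viewed, and the job is handed in when it is done.

Besides the shell and the picture viewer there is one more tool, called after "Request:" as name(argument=value, ...), one argument or row to a line, values as JSON. play_rows: Moves the arm, as the interface text tells. Its arguments: {"type":"object","properties":{"delta_pos":{"type":"array"},"dr":{"type":"array"},"jaw":{"type":"array"},"force":{"type":"number"}},"required":["delta_pos","dr","jaw"]}

```bash
mkdir -p pics; ls; python3 - <<'E'
from workcell import sense, eyes, job, nets, ctrl
import cv2
s=sense(); print(s); print(ctrl.tcp_to_grasp)
for n in ["scene","top"]:
    im=eyes.camera(n); cv2.imwrite(f"pics/{n}0.png",im[:,:,::-1])
    c=eyes.calibration(n); print(n,c)
    for t in ["lid_grip","rack","mill_rim","jar","bowl","teether","wood_ring"]:
        try: print(t,[(round(d["confidence"],2),[round(v) for v in d["box"]]) for d in nets.search_frame(n,t)][:5])
        except Exception as e: print(t,e)
print(sense()["clock"])
E
```

```text
pics
{'clock': 0.0, 'joints': array([ 1.22121899,  0.62932121,  0.0384511 ,  1.51837932, -0.02698654,
        0.99628616, -0.0199977 ]), 'qvel': array([ 1.45804079e-04,  9.31706747e-04,  8.58981326e-05,  3.20750098e-05,
        2.48672591e-03, -2.11903586e-04,  4.96202690e-05]), 'tau': array([-1.79210983e-04, -5.49730611e+01,  1.14369750e+00, -1.86633199e+01,
       -5.21432573e-02,  2.35892722e-02,  1.56183137e-04]), 'tcp_pos': array([ 0.18180076, -0.62329431,  0.17246688]), 'tool_rot': array([ 9.89950105e-01,  1.41413965e-01, -1.52554197e-04, -9.25396297e-04]), 'ft_force': array([ 0.260823  ,  1.09646273, -0.17665281]), 'torque': array([ 0.01370787,  0.01703156, -0.02138122]), 'width': 0.09375745939027468}
0.0188
scene {'K': array([[486.62442367,   0.        , 282.14316942],
       [  0.        , 486.62442367, 206.41014751],
       [  0.        ,   0.        ,   1.        ]]), 'k1': -0.11667553674730546, 'xyz': array([ 1.36552107, -0.05535372,  0.80884628]), 'orientation': array([ 0.66095342,  0.62621233, -0.28435716, -0.30023275])}
lid_grip [(0.96, [138, 254, 34, 34]), (0.91, [99,
[... 438 characters left out ...]
6.6994841 ],
       [  0.        ,   0.        ,   1.        ]]), 'k1': 0.04140038380699013, 'xyz': array([0.23725794, 0.0096302 , 1.64097053]), 'orientation': array([ 0.71085735, -0.69709679,  0.06729724, -0.06487659])}
lid_grip [(0.92, [349, 286, 25, 23]), (0.89, [394, 198, 24, 24]), (0.83, [298, 279, 19, 27]), (0.79, [355, 200, 23, 28]), (0.7, [415, 171, 24, 26])]
rack [(0.68, [353, 209, 37, 55])]
mill_rim [(0.92, [223, 202, 42, 51]), (0.26, [356, 200, 25, 23])]
jar [(0.81, [283, 233, 16, 20]), (0.46, [410, 244, 28, 22])]
bowl [(0.74, [160, 241, 35, 33]), (0.26, [356, 200, 21, 23])]
teether [(0.44, [286, 184, 18, 20])]
wood_ring [(0.52, [410, 243, 26, 22]), (0.48, [227, 200, 40, 49])]
0.8
```

View pics/scene0.png

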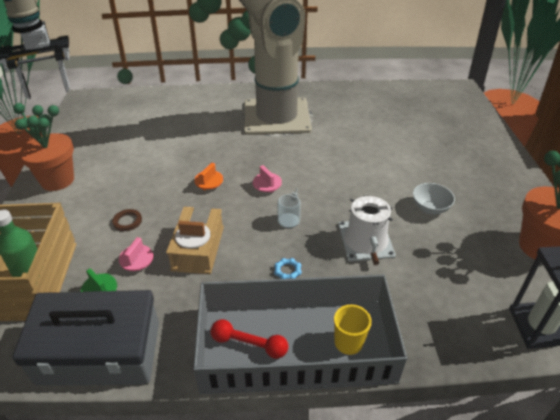

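View pics/top0.png

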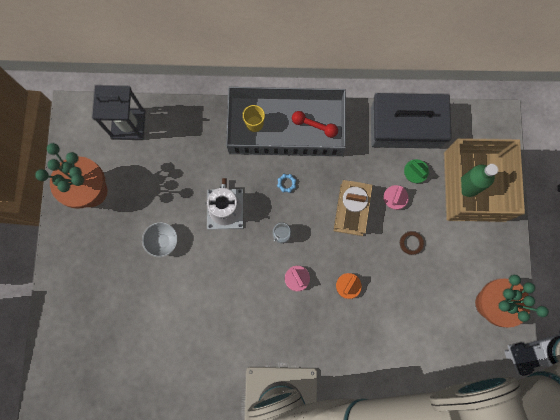

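```bash
python3 - <<'E'
import cv2,numpy as np
a=cv2.imread("pics/scene0.png")[150:330,60:460]; cv2.imwrite("pics/s_crop.png",cv2.resize(a,None,fx=2,fy=2,interpolation=3))
a=cv2.imread("pics/top0.png")[150:310,130:430]; cv2.imwrite("pics/t_crop.png",cv2.resize(a,None,fx=2.66,fy=2.66,interpolation=3))
a=cv2.imread("pics/top0.png")[165:255,310:430]; cv2.imwrite("pics/t_crop2.png",cv2.resize(a,None,fx=6,fy=6,interpolation=2))
a=cv2.imread("pics/scene0.png")[200:290,150:250]; cv2.imwrite("pics/s_crop2.png",cv2.resize(a,None,fx=6,fy=6,interpolation=2))
E
```

```text
(no output)
```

View pics/s_crop.png

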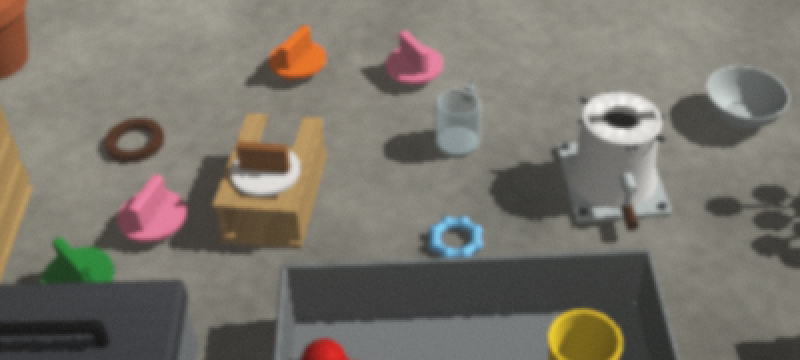

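View pics/t_crop.png

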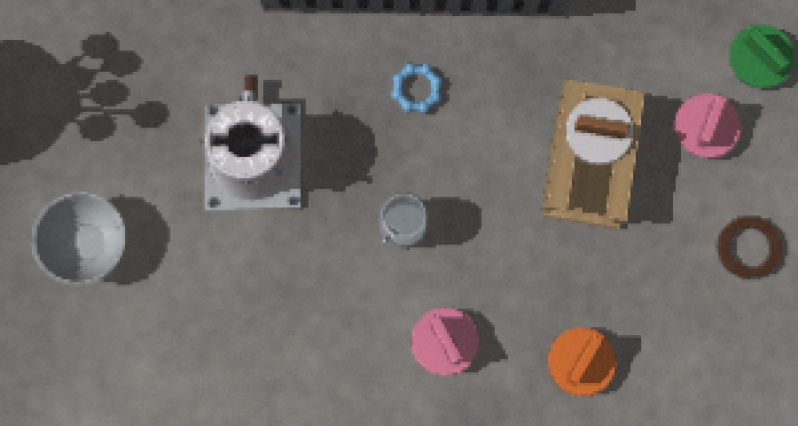

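View pics/t_crop2.png

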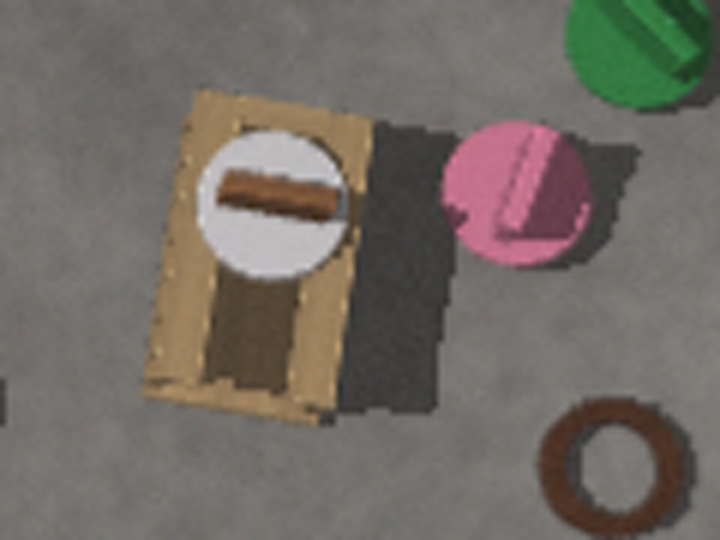

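View pics/s_crop2.png

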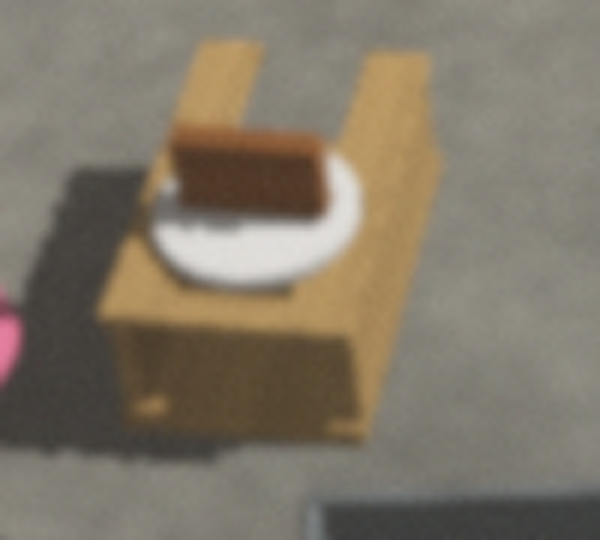

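```bash
cat > h.py <<'E'
import numpy as np, cv2
from scipy.spatial.transform import Rotation as R
def ray(c,px):
    K=np.array(c["K"]);k=c["k1"]
    d=np.array([(px[0]-K[0,2])/K[0,0],(px[1]-K[1,2])/K[1,1]])
    u=d.copy()
    for _ in range(30): u=d/(1+k*(u@u))
    v=R.from_quat(c["orientation"]).apply([u[0],u[1],1.0]); return np.array(c["xyz"]),v
def onz(c,px,z):
    o,v=ray(c,px); return o+v*(z-o[2])/v[2]
def proj(c,P):
    P=np.atleast_2d(P)
    q=R.from_quat(c["orientation"]).inv().apply(P-np.array(c["xyz"]))
    u=q[:,:2]/q[:,2:]; u=u*(1+c["k1"]*(u**2).sum(1))[:,None]
    K=c["K"]; return u*[K[0,0],K[1,1]]+[K[0,2],K[1,2]]
def tri(c1,p1,c2,p2):
    o1,v1=ray(c1,p1);o2,v2=ray(c2,p2)
    A=np.stack([v1,-v2],1); t=np.linalg.lstsq(A,o2-o1,rcond=None)[0]
    a=o1+v1*t[0];b=o2+v2*t[1]; return (a+b)/2,np.linalg.norm(a-b)
E
python3 - <<'E'
from workcell import sense, eyes
from h import *
np.set_printoptions(precision=4,suppress=True)
T=eyes.calibration("top");S=eyes.calibration("scene")
# top crop2: px = 310+x/6, 165+y/6
f=lambda x,y:(310+x/6-.4,165+y/6-.4)
print("disc",onz(T,f(273,204),.066))
print("bar top ends z.1",onz(T,f(222,185),.1),onz(T,f(338,202),.1))
for n,p in dict(fl=(143,395),fr=(320,425),br=(372,122),bl=(200,90)).items(): print(n,onz(T,f(*p),.06))
g=lambda x,y:(130+x/2.66-.3,150+y/2.66-.3)
print("mill",onz(T,g(244,141),.1), "notch ends",onz(T,g(212,142),.1),onz(T,g(278,139),.1))
s=lambda x,y:(60+x/2-.25,150+y/2-.25)
print("mill scene",onz(S,s(621,119),.1),"notch",onz(S,s(592,119),.1),onz(S,s(653,116),.1))
s2=lambda x,y:(150+x/6-.4,200+y/6-.4)
print("disc scene",onz(S,s2(255,215),.066))
print("jar",onz(T,g(404,222),.066),"bowl",onz(T,g(80,238),.042),"teeth",onz(T,g(416,88),.015))
c=eyes.calibration("wrist");st=sense()
t=R.from_quat(st["tool_rot"])
print("wrist in tool",t.inv().apply(c["xyz"]-st["tcp_pos"]),(t.inv()*R.from_quat(c["orientation"])).as_matrix(),c["K"],c["k1"])
print("tool axes\n",t.as_matrix())
E
```

```text
disc [ 0.595 -0.212  0.066]
bar top ends z.1 [ 0.5963 -0.1824  0.1   ] [ 0.5889 -0.2388  0.1   ]
fl [ 0.4984 -0.148   0.06  ]
fr [ 0.4852 -0.2353  0.06  ]
br [ 0.6396 -0.2627  0.06  ]
bl [ 0.6544 -0.1765  0.06  ]
mill [0.5672 0.1827 0.1   ] notch ends [0.5653 0.2176 0.1   ] [0.5702 0.1456 0.1   ]
mill scene [0.5755 0.1822 0.1   ] notch [0.5738 0.1501 0.1   ] [0.5725 0.219  0.1   ]
disc scene [ 0.6021 -0.2106  0.066 ]
jar [0.4862 0.0056 0.066 ] bowl [0.4648 0.3681 0.042 ] teeth [ 0.6526 -0.0055  0.015 ]
wrist in tool [ 0.0766  0.0015 -0.2117] [[-0.0001 -0.9649 -0.2627]
 [ 1.     -0.0002  0.0001]
 [-0.0002 -0.2627  0.9649]] [[292.5011   0.     278.9168]
 [  0.     292.5011 206.1756]
 [  0.       0.       1.    ]] -0.050815244485461035
tool axes
 [[ 0.96    0.2799  0.    ]
 [ 0.2799 -0.96    0.    ]
 [ 0.      0.     -1.    ]]
```

```bash
python3 - <<'E'
from workcell import sense, eyes
from h import *
np.set_printoptions(precision=3,suppress=True)
T=eyes.calibration("top");S=eyes.calibration("scene")
print("pot tri", tri(T,(505,300),S,(48,150)), tri(T,(519,283),S,(40,110)))
print("crate", onz(T,(447,222),.1), onz(T,(447,142),.1),onz(T,(505,300),.1))
a=np.array([.182,-.624,.173]);b=np.array([.545,-.205,.22])
for k in np.linspace(0,1,5): p=a+(b-a)*k; print(p,proj(T,p),proj(S,p))
E
```

```text
pot tri (array([ 0.303, -0.618,  0.106]), np.float64(0.008192966309213498)) (array([ 0.339, -0.591,  0.247]), np.float64(0.021456839819872703))
crate [ 0.523 -0.472  0.1  ] [ 0.765 -0.481  0.1  ] [ 0.304 -0.625  0.1  ]
[ 0.182 -0.624  0.173] [[519.261 346.104]] [[ 50.964 104.441]]
[ 0.273 -0.519  0.185] [[478.663 309.881]] [[ 78.099 115.93 ]]
[ 0.364 -0.414  0.197] [[438.756 274.212]] [[109.417 129.194]]
[ 0.454 -0.31   0.208] [[399.437 239.004]] [[145.764 144.596]]
[ 0.545 -0.205  0.22 ] [[360.607 204.171]] [[188.179 162.578]]
```

Request:
play_rows(
  delta_pos=[
    [4.5, -15.5, -6],
    [4.5, -15.5, -6],
    [4.5, -15.5, -6],
    [4.5, -15.5, -6],
  ],
  dr=[
    [0, 0, 0],
    [0, 0, 0],
    [0, 0, 0],
    [0, 0, 0],
  ],
  jaw=[9.4, 9.4, 7, 6],
)

```text
clock: 1.2
tcp_pos: [0.1821, -0.4591, 0.2348]
tool_rot: [0.99, 0.142, 0.0, -0.0]
ft_force: [-0.6, -0.3, 0.8]
width: 0.0814
```

Request:
play_rows(
  delta_pos=[
    [43.4, -13.8, 1.5],
    [43.4, -13.8, 1.5],
    [43.4, -13.8, 1.5],
    [43.4, -13.8, 1.5],
    [43.4, -13.8, 1.5],
  ],
  dr=[
    [0, 0, -1.12],
    [0, 0, -1.12],
    [0, 0, -1.12],
    [0, 0, -1.12],
    [0, 0, -1.12],
  ],
  jaw=[6, 6, 6, 6, 6],
)

```text
clock: 1.7
tcp_pos: [0.3897, -0.3205, 0.2266]
tool_rot: [0.868, 0.497, 0.0, 0.001]
ft_force: [0.8, -1.1, -0.7]
width: 0.0595
```

```bash
cat >> h.py <<'E'
def goto(P,yaw=None):
    "print move in tool axes; yaw = desired angle of tool y axis in deg (world)"
    from workcell import sense
    s=sense(); t=R.from_quat(s["tool_rot"]); M=t.as_matrix()
    d=np.array(P)-s["tcp_pos"]; print("clock",round(s["clock"],2),"tcp",s["tcp_pos"].round(4),"F",s["ft_force"].round(1),"w",round(s["width"],4))
    a=np.degrees(np.arctan2(M[1,1],M[0,1])); print("y-angle now",a.round(2),"tilt z",M[:,2].round(4),"joints",s["joints"].round(2))
    print("delta cm",(M.T@d*100).round(2))
    if yaw is not None:
        c,q=np.cos(np.radians(yaw)),np.sin(np.radians(yaw))
        W=np.array([[q,c,0],[-c,q,0],[0,0,-1]])
        print("dr",R.from_matrix(M.T@W).as_rotvec().round(3))
E
python3 -c "
from h import *
goto([.56,-.205,.22],-9.5)"
```

```text
clock 1.7 tcp [ 0.3897 -0.3205  0.2266] F [ 0.8 -1.1 -0.7] w 0.0595
y-angle now -30.44 tilt z [ 1.4e-03 -6.0e-04 -1.0e+00] joints [ 0.79  0.36 -0.22  1.84  0.09  0.95  0.  ]
delta cm [18.59  8.83  0.68]Traceback (most recent call last):
  File "<string>", line 3, in <module>
    goto([.56,-.205,.22],-9.5)
    ~~~~^^^^^^^^^^^^^^^^^^^^^^
  File "h.py", line 30, in goto
    print("dr",R.from_matrix(M.T@W).as_rotvec().round(3))
               ~~~~~~~~~~~~~^^^^^^^
  File "scipy/spatial/transform/_rotation.pyx", line 1143, in scipy.spatial.transform._rotation.Rotation.from_matrix
ValueError: Non-positive determinant (left-handed or null coordinate frame) in rotation matrix 0: [[-9.33973031e-01  3.57343457e-01 -1.74958560e-04]
 [ 3.57343293e-01  9.33971852e-01 -1.53331901e-03]
 [ 3.84515145e-04  1.49459887e-03  9.99998809e-01]].
```

```bash
sed -i 's/\[\[q,c,0\],\[-c,q,0\],/[[-q,c,0],[c,q,0],/' h.py
python3 -c "
from h import *
goto([.56,-.205,.22],-9.5)"
```

```text
clock 1.7 tcp [ 0.3897 -0.3205  0.2266] F [ 0.8 -1.1 -0.7] w 0.0595
y-angle now -30.44 tilt z [ 1.4e-03 -6.0e-04 -1.0e+00] joints [ 0.79  0.36 -0.22  1.84  0.09  0.95  0.  ]
delta cm [18.59  8.83  0.68]
dr [ 0.002  0.    -0.365]
```

Request:
play_rows(
  delta_pos=[
    [18.6, 8.8, 0.7],
    [18.6, 8.8, 0.7],
    [18.6, 8.8, 0.7],
    [18.6, 8.8, 0.7],
    [18.6, 8.8, 0.7],
  ],
  dr=[
    [0, 0, -0.365],
    [0, 0, -0.365],
    [0, 0, -0.365],
    [0, 0, -0.365],
    [0, 0, -0.365],
  ],
  jaw=[6, 6, 6, 6, 6],
)

```text
clock: 2.2
tcp_pos: [0.5649, -0.1982, 0.2196]
tool_rot: [0.761, 0.649, 0.003, 0.0]
ft_force: [0.3, 0.6, 0.7]
width: 0.0601
```

```bash
python3 - <<'E'
from h import *
from workcell import sense, eyes,nets
goto([.595,-.211,.15],-9.5)
im=eyes.camera("wrist");cv2.imwrite("pics/w1.png",im[:,:,::-1])
print(nets.search_frame("wrist","lid_grip"))
E
```

```text
clock 2.2 tcp [ 0.5649 -0.1982  0.2196] F [0.3 0.6 0.7] w 0.0601
y-angle now -9.05 tilt z [ 0.0051  0.0034 -1.    ] joints [ 0.5   0.52 -0.33  1.61  0.18  1.04 -0.03]
delta cm [-0.82  3.15  6.97]
dr [ 0.005 -0.004  0.008]
[{'box': [318.4, 267.8, 29.8, 44.2], 'confidence': 0.78}, {'box': [306.3, 193.2, 58.2, 58.3], 'confidence': 0.77}, {'box': [128.4, 203.1, 60.5, 53.5], 'confidence': 0.77}, {'box': [382.9, 286.2, 24.5, 24.1], 'confidence': 0.59}]
```

View pics/w1.png

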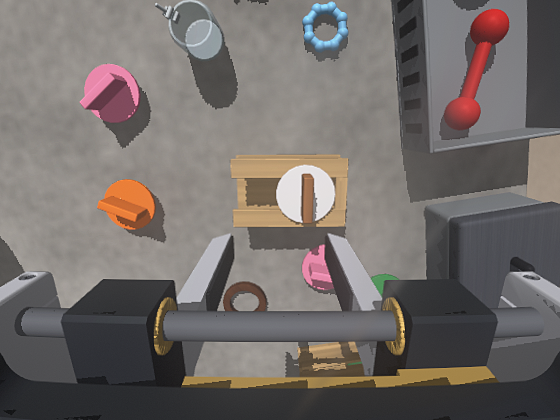

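```bash
python3 - <<'E'
from h import *
from workcell import eyes
np.set_printoptions(precision=4,suppress=True)
c=eyes.calibration("wrist")
im=cv2.imread("pics/w1.png"); cv2.imwrite("pics/w1c.png",cv2.resize(im[140:240,220:360],None,fx=5,fy=5,interpolation=3))
hsv=cv2.cvtColor(im,cv2.COLOR_BGR2HSV)
m=((hsv[...,1]<30)&(hsv[...,2]>170)).astype(np.uint8); m[:150]=0;m[235:]=0;m[:,:260]=0;m[:,350:]=0
cs,_=cv2.findContours(m,0,1); k=max(cs,key=cv2.contourArea); k=cv2.convexHull(k)
pts=np.array([onz(c,p[0].astype(float),.066)[:2] for p in k])
A=np.c_[2*pts,np.ones(len(pts))]; s=np.linalg.lstsq(A,(pts**2).sum(1),rcond=None)[0]
print("disc centre",s[:2],"r",np.sqrt(s[2]+s[:2]@s[:2]))
# rack corners edges
hs=((hsv[...,0]>10)&(hsv[...,0]<25)&(hsv[...,1]>80)&(hsv[...,2]>120)).astype(np.uint8)
roi=hs[150:232,225:352]; ys,xs=np.nonzero(roi)
for col in (240,260,275,340):
    r=np.nonzero(hs[150:235,col])[0]+150; print(col,r.min(),r.max(), onz(c,(col,r.min()-.5),.06),onz(c,(col,r.max()+.5),.06))
E
```

```text
disc centre [ 0.5938 -0.2169] r 0.03766199656278057
240 155 226 [ 0.5204 -0.1542  0.06  ] [ 0.5017 -0.2481  0.06  ]
260 155 226 [ 0.5452 -0.1584  0.06  ] [ 0.5281 -0.2524  0.06  ]
275 155 226 [ 0.5638 -0.1614  0.06  ] [ 0.548  -0.2557  0.06  ]
340 158 225 [ 0.6442 -0.1783  0.06  ] [ 0.6344 -0.2686  0.06  ]
```

View pics/w1c.png

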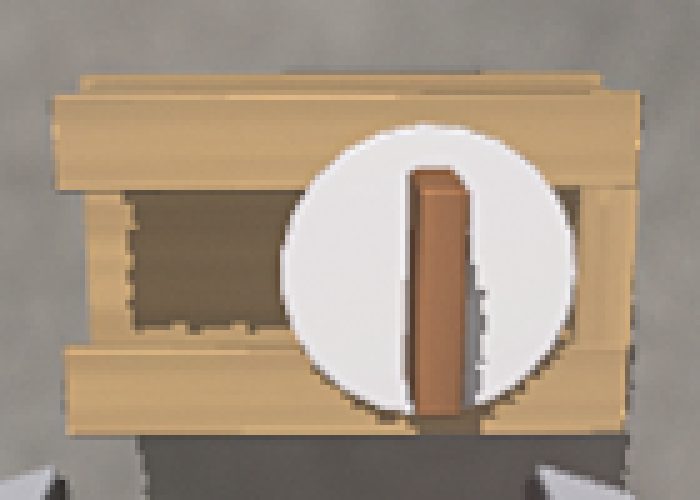

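```bash
python3 - <<'E'
from h import *
from workcell import eyes
np.set_printoptions(precision=4,suppress=True)
c=eyes.calibration("wrist")
f=lambda x,y:(220+x/5-.4,140+y/5-.4)
Q={n:onz(c,f(*p),.06)[:2] for n,p in dict(fl=(55,96),bl=(640,92),fr=(66,434),br=(627,434)).items()}
Q|={n:onz(c,f(*p),.06)[:2] for n,p in dict(sfl=(58,190),sbl=(640,190),sfr=(66,346),sfr2=(290,346)).items()}
print(Q)
a=lambda u,v:np.degrees(np.arctan2(*(Q[v]-Q[u])[::-1])).round(2)
print(a("fl","bl"),a("fr","br"),a("fr","fl")-90,a("br","bl")-90,a("sfl","sbl"))
print("centre",sum(Q[k] for k in("fl","fr","bl","br"))/4, "L",np.linalg.norm(Q["fl"]-Q["bl"]),"W",np.linalg.norm(Q["fl"]-Q["fr"]))
# bar top at z=.1: corners
b=[onz(c,f(*p),.1)[:2] for p in((415,190),(470,190),(462,414),(414,414))]
print(b,"centre",sum(b)/4, "angle", np.degrees(np.arctan2(*(b[1]-b[2]+b[0]-b[3])[::-1]))-90)
goto([.594,-.2165,.12],-9.5)
E
```

```text
{'fl': array([ 0.5076, -0.1576]), 'bl': array([ 0.6537, -0.1805]), 'fr': array([ 0.4921, -0.2463]), 'br': array([ 0.6409, -0.271 ]), 'sfl': array([ 0.5035, -0.1812]), 'sbl': array([ 0.6511, -0.2055]), 'sfr': array([ 0.4971, -0.2223]), 'sfr2': array([ 0.5555, -0.2319])}
-8.92 -9.41 -9.900000000000006 -8.040000000000006 -9.34
centre [ 0.5736 -0.2139] L 0.14784340875453736 W 0.09012341012494259
[array([ 0.5916, -0.1888]), array([ 0.6041, -0.1909]), array([ 0.5951, -0.2441]), array([ 0.5838, -0.2422])] centre [ 0.5936 -0.2165] angle -8.974775497117292
clock 2.3 tcp [ 0.5608 -0.2029  0.2193] F [-0.8 -0.5  0.2] w 0.06
y-angle now -9.32 tilt z [ 0.0012  0.0002 -1.    ] joints [ 0.51  0.52 -0.32  1.61  0.18  1.04 -0.03]
delta cm [-0.81  3.48  9.94]
dr [ 0.001 -0.     0.003]
```

```bash
cat >> h.py <<'E'
def disc(im,c,z=.066,roi=(150,235,250,350)):
    hsv=cv2.cvtColor(im,cv2.COLOR_RGB2HSV)
    m=((hsv[...,1]<30)&(hsv[...,2]>170)).astype(np.uint8)
    q=np.zeros_like(m); a,b,l,r=roi; q[a:b,l:r]=m[a:b,l:r]
    cs,_=cv2.findContours(q,0,1); k=cv2.convexHull(max(cs,key=cv2.contourArea))
    pts=np.array([onz(c,p[0].astype(float),z)[:2] for p in k])
    A=np.c_[2*pts,np.ones(len(pts))]; s=np.linalg.lstsq(A,(pts**2).sum(1),rcond=None)[0]
    print("disc centre",s[:2],"r",np.sqrt(s[2]+s[:2]@s[:2]))
def edge(c,p,q,z):
    a=onz(c,p,z);b=onz(c,q,z); return np.degrees(np.arctan2(b[1]-a[1],b[0]-a[0])).round(2)
E
python3 - <<'E'
from h import *
from workcell import sense, eyes
c=eyes.calibration("wrist"); im=eyes.camera("wrist");cv2.imwrite("pics/w2.png",im[:,:,::-1])
disc(im,c)
cv2.imwrite("pics/w2c.png",cv2.resize(im[140:240,220:360,::-1],None,fx=5,fy=5,interpolation=3))
goto([.598,-.212,.12],-9.3)
E
```

```text
disc centre [ 0.59835269 -0.21169771] r 0.037628307487650905
clock 2.35 tcp [ 0.5593 -0.2049  0.2194] F [-0.5 -0.7  0.1] w 0.0601
y-angle now -9.49 tilt z [ 1.0e-04 -1.1e-03 -1.0e+00] joints [ 0.51  0.52 -0.32  1.61  0.18  1.04 -0.03]
delta cm [-0.05  3.93  9.94]
dr [ 0.     0.001 -0.003]
```

View pics/w2c.png

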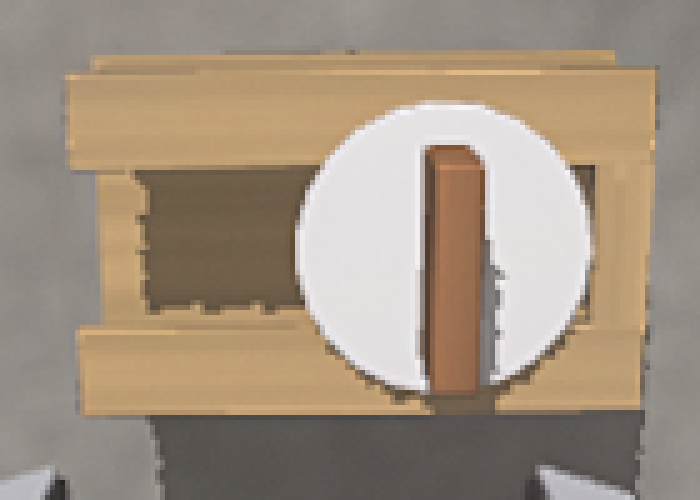

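```bash
python3 - <<'E'
from h import *
from workcell import eyes
np.set_printoptions(precision=4,suppress=True)
c=eyes.calibration("wrist")
f=lambda x,y:(220+x/5-.4,140+y/5-.4)
Q={n:onz(c,f(*p),.06)[:2] for n,p in dict(fl=(67,74),bl=(656,69),fr=(81,414),br=(641,410)).items()}
Q|={n:onz(c,f(*p),.06)[:2] for n,p in dict(sfl=(70,169),sbl=(652,164),sfr=(78,328),sfr2=(318,326)).items()}
a=lambda u,v:np.degrees(np.arctan2(*(Q[v]-Q[u])[::-1])).round(2)
print(a("fl","bl"),a("fr","br"),a("fr","fl")-90,a("br","bl")-90,a("sfl","sbl"))
print("centre",sum(Q[k] for k in("fl","fr","bl","br"))/4)
b=[onz(c,f(*p),.1)[:2] for p in((428,165),(484,165),(477,390),(430,390))]
print("barcentre",sum(b)/4, "angle", np.degrees(np.arctan2(*(b[1]-b[2]+b[0]-b[3])[::-1]))-90)
E
```

```text
-8.98 -9.12 -9.439999999999998 -8.409999999999997 -8.99
centre [ 0.5764 -0.2109]
barcentre [ 0.596  -0.2136] angle -8.498741414758513
```

Request:
play_rows(
  delta_pos=[
    [0, 3.9, 5],
    [0, 3.9, 10],
    [0, 3.9, 10],
    [0, 3.9, 12],
    [0, 3.9, 13.5],
  ],
  dr=[
    [0, 0, -0.007],
    [0, 0, -0.007],
    [0, 0, -0.007],
    [0, 0, -0.007],
    [0, 0, -0.007],
  ],
  jaw=[5, 5, 5, 5, 5],
)

```text
clock: 2.85
tcp_pos: [0.5964, -0.2133, 0.0846]
tool_rot: [0.762, 0.648, -0.001, 0.001]
ft_force: [-0.5, 0.4, -0.3]
width: 0.0503
```

```bash
python3 - <<'E'
from h import *
from workcell import eyes
goto([.5977,-.2125,.0705],-9)
c=eyes.calibration("wrist"); im=eyes.camera("wrist");cv2.imwrite("pics/w3.png",im[:,:,::-1])
goto([.5977,-.2125,.0705],-9)
E
```

```text
clock 2.85 tcp [ 0.5964 -0.2133  0.0846] F [-0.5  0.4 -0.3] w 0.0503
y-angle now -9.22 tilt z [-6.0e-04 -2.1e-03 -1.0e+00] joints [ 0.47  0.72 -0.28  1.64  0.26  0.82 -0.09]
delta cm [0.1  0.12 1.41]
dr [-0.     0.002 -0.004]
clock 2.9 tcp [ 0.595  -0.2126  0.0824] F [-0.1 -0.5 -1.4] w 0.0501
y-angle now -9.19 tilt z [-3.9e-03 -9.0e-04 -1.0e+00] joints [ 0.46  0.72 -0.28  1.65  0.26  0.81 -0.09]
delta cm [0.05 0.27 1.19]
dr [-0.004  0.001 -0.003]
```

View pics/w3.png

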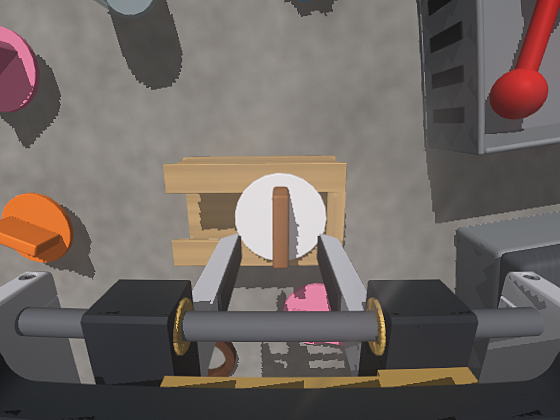

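Request:
play_rows(
  delta_pos=[
    [0, 0.2, 1.2],
    [0, 0.2, 1.2],
    [0, 0.2, 1.2],
    [0, 0.2, 1.2],
    [0, 0.2, 1.2],
  ],
  dr=[
    [0, 0, -0.003],
    [0, 0, -0.003],
    [0, 0, -0.003],
    [0, 0, -0.003],
    [0, 0, -0.003],
  ],
  jaw=[5, 5, 3, 1.5, 0.5],
  force=20,
)

```text
clock: 3.4
tcp_pos: [0.5975, -0.213, 0.0712]
tool_rot: [0.76, 0.649, -0.001, -0.0]
ft_force: [0.1, 0.3, -0.5]
width: 0.0297
```

Request:
play_rows(
  delta_pos=[
    [0, 0, 0],
    [0, 0, 0],
    [0, 0, 0],
  ],
  dr=[
    [0, 0, 0],
    [0, 0, 0],
    [0, 0, 0],
  ],
  jaw=[0.5, 0.5, 0.5],
  force=30,
)

```text
clock: 3.7
tcp_pos: [0.5976, -0.213, 0.0714]
tool_rot: [0.76, 0.649, -0.001, -0.0]
ft_force: [-0.5, 0.1, 1.0]
width: 0.0065
```

```bash
python3 - <<'E'
from h import *
from workcell import eyes
goto([.5977,-.2125,.0705],-9)
im=eyes.camera("wrist");cv2.imwrite("pics/w4.png",im[100:320,120:440,::-1])
E
```

```text
clock 3.7 tcp [ 0.5976 -0.213   0.0714] F [-0.5  0.1  1. ] w 0.0065
y-angle now -9.01 tilt z [-0.0023 -0.0014 -1.    ] joints [ 0.46  0.74 -0.28  1.65  0.26  0.79 -0.09]
delta cm [0.05 0.   0.09]
dr [-0.002  0.002 -0.   ]
```

View pics/w4.png

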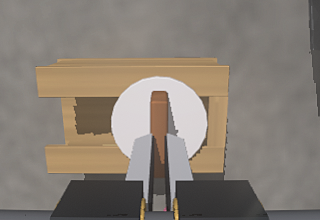

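```bash
python3 - <<'E'
from h import *
from workcell import eyes,sense
np.set_printoptions(precision=1,suppress=True)
for n in("wrist","scene","top"):
    c=eyes.calibration(n); im=eyes.camera(n)
    s=sense(); print(n,s["width"]); t=R.from_quat(s["tool_rot"])
    P=s["tcp_pos"]+t.apply([[0,0,0],[0,0,-.0188],[.028,0,-.0296],[-.028,0,-.0296]])
    p=proj(c,P); print(p)
    im=im[:,:,::-1].copy(); x,y=p[0].astype(int); 
    w,h=(80,60) if n!="top" else (40,30)
    x0,y0=max(x-w,0),max(y-h,0); k=560/w/2
    cr=cv2.resize(im[y0:y0+2*h,x0:x0+2*w],None,fx=k,fy=k,interpolation=2)
    for q,col in zip(p,((0,0,255),(0,255,0),(255,0,0),(255,0,0))): cv2.circle(cr,(int((q[0]-x0+.5)*k),int((q[1]-y0+.5)*k)),4,col,1)
    cv2.imwrite(f"pics/g_{n}.png",cr)
E
```

```text
wrist 0.005168503547196775
[[278.  228.2]
 [278.  237.2]
 [277.9 202.6]
 [278.  280.5]]
scene 0.00543279704330648
[[190.9 232.3]
 [189.8 226. ]
 [201.9 223.3]
 [176.5 221.4]]
top 0.0050931678348938286
[[355.7 197.4]
 [356.6 196. ]
 [347.6 193.5]
 [366.6 196.8]]
```

View pics/g_wrist.png

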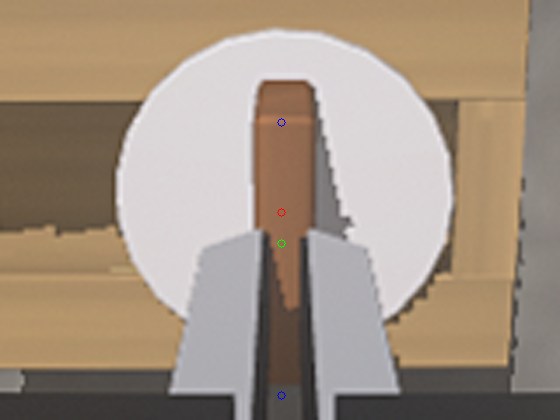

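View pics/g_scene.png

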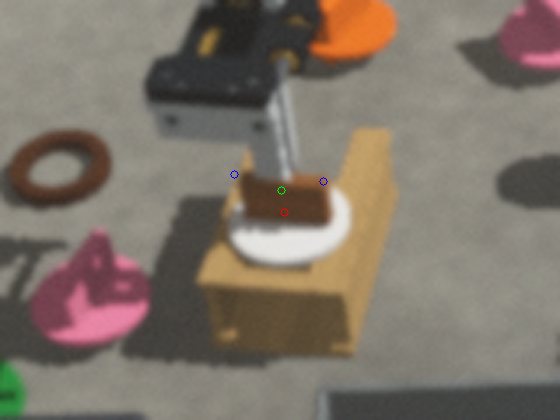

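```bash
python3 - <<'E'
import cv2,numpy as np
from workcell import eyes
a=eyes.camera("scene")[190:260,150:240,::-1]; b=eyes.camera("wrist")[160:310,180:380,::-1]
cv2.imwrite("pics/z1.png",np.hstack([cv2.resize(a,(420,420),interpolation=2),cv2.resize(b,(380,420),interpolation=2)]))
E
```

```text
(no output)
```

View pics/z1.png

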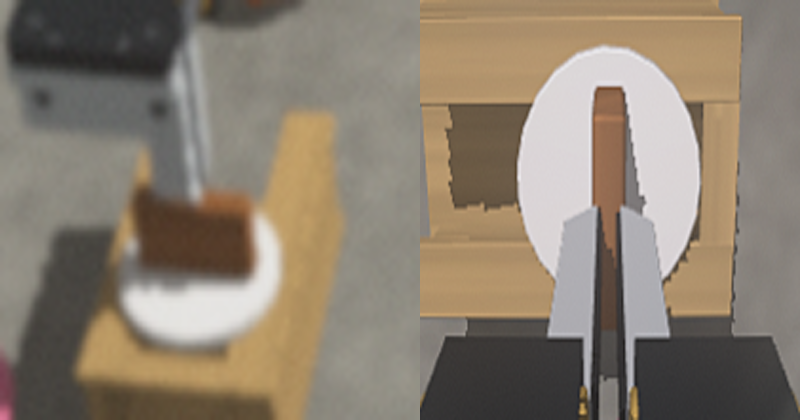

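View pics/g_top.png

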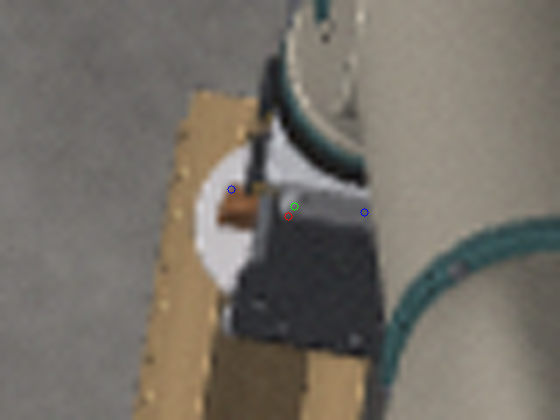

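Request:
play_rows(
  delta_pos=[
    [0, 0, 0],
    [0, 0, 0],
    [0, 0, 0],
    [0, 0, 0],
    [0, 0, 0],
  ],
  dr=[
    [0, 0, 0],
    [0, 0, 0],
    [0, 0, 0],
    [0, 0, 0],
    [0, 0, 0],
  ],
  jaw=[3.5, 3.5, 3.5, 3.5, 3.5],
)

```text
clock: 4.5
tcp_pos: [0.5975, -0.213, 0.0712]
tool_rot: [0.761, 0.649, -0.001, -0.0]
ft_force: [-0.6, 0.1, 0.1]
width: 0.0348
```

```bash
python3 - <<'E'
import cv2,numpy as np
from workcell import eyes
from h import *
a=eyes.camera("scene")[190:260,150:240,::-1]; b=eyes.camera("wrist")[160:310,180:380,::-1]
cv2.imwrite("pics/z2.png",np.hstack([cv2.resize(a,(420,420),interpolation=2),cv2.resize(b,(380,420),interpolation=2)]))
goto([.5977,-.2125,.0705],-9)
E
```

```text
clock 4.6 tcp [ 0.5975 -0.213   0.0711] F [-0.3  0.1  0.5] w 0.035
y-angle now -9.02 tilt z [-0.0027 -0.0013 -1.    ] joints [ 0.46  0.74 -0.28  1.65  0.26  0.79 -0.09]
delta cm [0.05 0.02 0.06]
dr [-0.002  0.002 -0.   ]
```

View pics/z2.png

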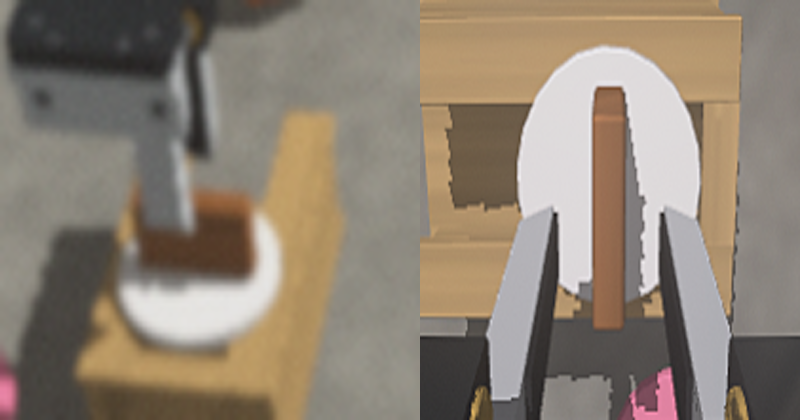

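```bash
python3 - <<'E'
from workcell import eyes,sense
from h import *
W=eyes.calibration("wrist");S=eyes.calibration("scene");s=sense();t=R.from_quat(s["tool_rot"])
for pw,ps in (((307.4,233.9),(190.7,228.3)),((317,239),(190.7,229.5))):
    P,e=tri(W,pw,S,ps); print(P.round(4),e.round(4),"in tool mm",(t.inv().apply(P-s["tcp_pos"])*1000).round(1))
# lid check by scene/wrist: bar top +y end
P,e=tri(W,(180+(608-420)/1.9,160+117/2.8),S,(150+252/4.667,190+208/6)); print("bar top +y end",P,e)
E
```

```text
[ 0.6178 -0.2083  0.1026] 0.001 in tool mm [  7.8  19.3 -31.5]
[ 0.6236 -0.2093  0.1058] 0.0051 in tool mm [  7.7  25.2 -34.7]
bar top +y end [ 0.60270132 -0.18331671  0.09804737] 0.004317557341634426
```

Request:
play_rows(
  delta_pos=[
    [0, 0, 0.6],
    [0, 0, 1.2],
    [0, 0, 1.8],
    [0, 0, 2.2],
    [0, 0, 2.5],
  ],
  dr=[
    [0, 0, 0],
    [0, 0, 0],
    [0, 0, 0],
    [0, 0, 0],
    [0, 0, 0],
  ],
  jaw=[3.5, 3.5, 3.5, 3.5, 3.5],
)

```text
clock: 5.1
tcp_pos: [0.5971, -0.2129, 0.0454]
tool_rot: [0.76, 0.649, -0.002, -0.001]
ft_force: [0.1, -0.3, 0.8]
width: 0.0349
```

```bash
python3 - <<'E'
import cv2,numpy as np
from workcell import eyes
from h import *
goto([.5977,-.2125,.0705],-9)
a=eyes.camera("scene")[190:260,150:240,::-1]; b=eyes.camera("wrist")[160:310,180:380,::-1]
cv2.imwrite("pics/z3.png",np.hstack([cv2.resize(a,(420,420),interpolation=2),cv2.resize(b,(380,420),interpolation=2)]))
goto([.5977,-.2125,.0705],-9)
E
```

```text
clock 5.1 tcp [ 0.5971 -0.2129  0.0454] F [ 0.1 -0.3  0.8] w 0.0349
y-angle now -9.01 tilt z [-0.0034 -0.001  -1.    ] joints [ 0.46  0.77 -0.26  1.66  0.27  0.75 -0.1 ]
delta cm [ 0.05  0.04 -2.51]
dr [-0.003  0.002 -0.   ]
clock 5.2 tcp [ 0.597  -0.2129  0.0455] F [-0.5  0.3 -1. ] w 0.0349
y-angle now -9.01 tilt z [-3.6e-03 -9.0e-04 -1.0e+00] joints [ 0.46  0.77 -0.27  1.66  0.27  0.75 -0.1 ]
delta cm [ 0.05  0.05 -2.5 ]
dr [-0.003  0.002 -0.   ]
```

View pics/z3.png

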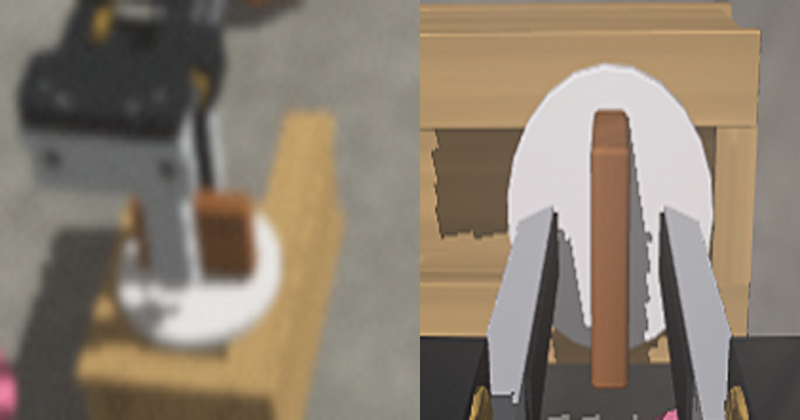

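Request:
play_rows(
  delta_pos=[
    [0.4, 0, 0.3],
    [0.4, 0, 0.6],
    [0.4, 0, 0.6],
    [0.4, 0, 0.6],
    [0.4, 0, 0.6],
  ],
  dr=[
    [0, 0, 0],
    [0, 0, 0],
    [0, 0, 0],
    [0, 0, 0],
    [0, 0, 0],
  ],
  jaw=[3.5, 3.5, 2, 0.5, 0.5],
  force=30,
)

```text
clock: 5.7
tcp_pos: [0.5977, -0.2091, 0.0397]
tool_rot: [0.761, 0.649, -0.002, -0.001]
ft_force: [-0.1, 0.3, -0.4]
width: 0.0146
```

Request:
play_rows(
  delta_pos=[
    [0, 0, 0],
    [0, 0, 0],
    [0, 0, 0],
  ],
  dr=[
    [0, 0, 0],
    [0, 0, 0],
    [0, 0, 0],
  ],
  jaw=[0.5, 0.5, 0.5],
  force=30,
)

```text
clock: 6.0
tcp_pos: [0.5978, -0.2092, 0.0397]
tool_rot: [0.761, 0.649, -0.002, -0.001]
ft_force: [0.5, -0.2, 0.5]
width: 0.0117
```

```bash
python3 - <<'E'
import cv2,numpy as np
from workcell import eyes
from h import *
goto([.5977,-.2125,.0395],-9)
a=eyes.camera("scene")[190:260,150:240,::-1]; b=eyes.camera("wrist")[160:310,180:380,::-1]
cv2.imwrite("pics/z4.png",np.hstack([cv2.resize(a,(420,420),interpolation=2),cv2.resize(b,(380,420),interpolation=2)]))
E
```

```text
clock 6.0 tcp [ 0.5978 -0.2092  0.0397] F [ 0.5 -0.2  0.5] w 0.0117
y-angle now -9.03 tilt z [-0.0032 -0.0013 -1.    ] joints [ 0.45  0.78 -0.26  1.67  0.28  0.73 -0.11]
delta cm [-0.32  0.04  0.02]
dr [-0.003  0.002 -0.   ]
```

View pics/z4.png

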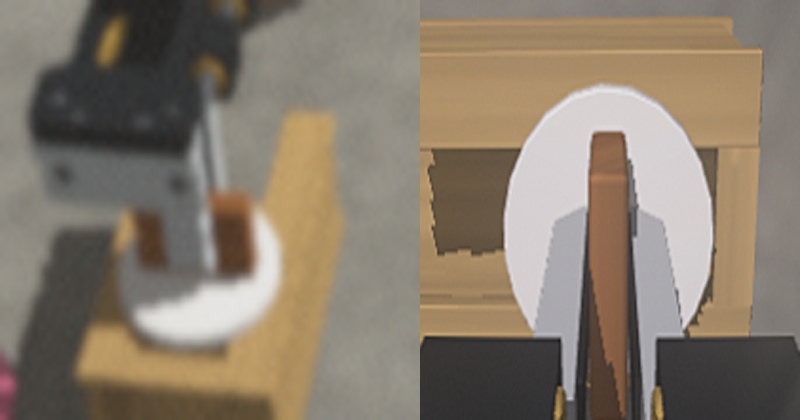

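Request:
play_rows(
  delta_pos=[
    [0, 0, -0.12],
    [0, -1.5, -0.12],
    [-0.05, -3, -0.12],
    [-0.08, -4.5, -0.12],
    [-0.1, -6, -0.12],
  ],
  dr=[
    [0, 0, 0],
    [0, 0, 0],
    [0, 0, 0],
    [0, 0, 0],
    [0, 0, 0],
  ],
  jaw=[0.5, 0.5, 0.5, 0.5, 0.5],
  force=40,
)

```text
clock: 6.6
tcp_pos: [0.5377, -0.2006, 0.0411]
tool_rot: [0.761, 0.649, -0.002, -0.001]
ft_force: [-0.2, -0.7, -1.6]
width: 0.0122
```

```bash
python3 - <<'E'
from h import *
goto([.5977-.098*1.25,-.2092+.0198-.001,.041],-9)
E
```

```text
clock 6.6 tcp [ 0.5377 -0.2006  0.0411] F [-0.2 -0.7 -1.6] w 0.0122
y-angle now -9.02 tilt z [-0.0035 -0.0012 -1.    ] joints [ 0.47  0.71 -0.26  1.84  0.29  0.63 -0.12]
delta cm [ 0.03 -6.33  0.03]
dr [-0.003  0.002 -0.   ]
```

Request:
play_rows(
  delta_pos=[
    [0, -2, 0],
    [0, -4, 0],
    [0, -6, 0],
    [0, -7.5, 0],
    [0, -7.5, 0],
  ],
  dr=[
    [0, 0, 0],
    [0, 0, 0],
    [0, 0, 0],
    [0, 0, 0],
    [0, 0, 0],
  ],
  jaw=[0.5, 0.5, 0.5, 0.5, 0.5],
)

```text
clock: 7.1
tcp_pos: [0.461, -0.1887, 0.0413]
tool_rot: [0.761, 0.649, -0.003, -0.002]
ft_force: [-0.6, 0.5, -0.9]
width: 0.0119
```

```bash
python3 - <<'E'
from h import *
from workcell import eyes
goto([.45,-.17,.18],-9)
b=eyes.camera("wrist")[...,::-1]; cv2.imwrite("pics/w5.png",b)
goto([.45,-.17,.18],-9)
E
```

```text
clock 7.1 tcp [ 0.461  -0.1887  0.0413] F [-0.6  0.5 -0.9] w 0.0119
y-angle now -9.05 tilt z [-0.0065 -0.001  -1.    ] joints [ 0.5   0.63 -0.24  2.04  0.31  0.51 -0.13]
delta cm [  1.65  -1.46 -13.86]
dr [-0.006  0.002 -0.001]
clock 7.15 tcp [ 0.4633 -0.189   0.0415] F [-0.1  0.9 -1. ] w 0.0119
y-angle now -9.04 tilt z [-0.0036 -0.0013 -1.    ] joints [ 0.5   0.63 -0.24  2.04  0.31  0.51 -0.13]
delta cm [  1.64  -1.66 -13.85]
dr [-0.003  0.002 -0.001]
```

View pics/w5.png

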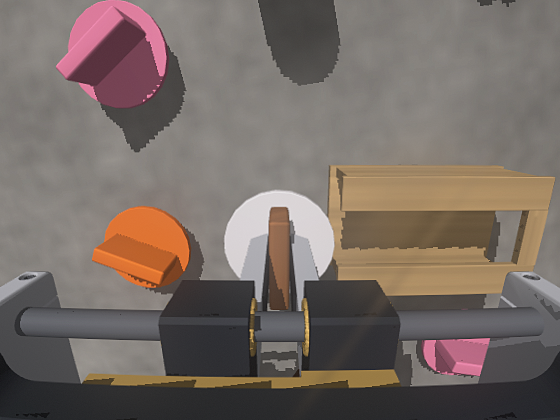

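Request:
play_rows(
  delta_pos=[
    [0, 0, -5],
    [0, 0, -10],
    [1, 0, -15],
    [6, 1, -16],
    [11, 3, -16],
  ],
  dr=[
    [0, 0, 0],
    [0, 0, 0],
    [0, 0, 0],
    [0, 0, 0],
    [0, 0, 0],
  ],
  jaw=[0.5, 0.5, 0.5, 0.5, 0.5],
)

```text
clock: 7.65
tcp_pos: [0.5105, -0.0905, 0.2046]
tool_rot: [0.762, 0.648, 0.0, 0.002]
ft_force: [0.6, -0.7, -0.7]
width: 0.0117
```

```bash
python3 - <<'E'
from h import *
goto([.565,.09,.2],2)
E
```

```text
clock 7.65 tcp [ 0.5105 -0.0905  0.2046] F [ 0.6 -0.7 -0.7] w 0.0117
y-angle now -9.28 tilt z [ 0.0031 -0.0028 -1.    ] joints [ 0.38  0.42 -0.37  1.84  0.19  0.92 -0.24]
delta cm [18.69  2.47  0.43]
dr [ 0.003  0.003 -0.197]
```

Request:
play_rows(
  delta_pos=[
    [5, 0.6, 0.4],
    [10, 1.3, 0.4],
    [14.5, 2, 0.4],
    [18.7, 2.5, 0.4],
    [18.7, 2.5, 0.4],
  ],
  dr=[
    [0, 0, -0.1],
    [0, 0, -0.197],
    [0, 0, -0.197],
    [0, 0, -0.197],
    [0, 0, -0.197],
  ],
  jaw=[0.5, 0.5, 0.5, 0.5, 0.5],
)

```text
clock: 8.15
tcp_pos: [0.5672, 0.0997, 0.2008]
tool_rot: [0.691, 0.723, 0.004, 0.001]
ft_force: [-0.0, 0.2, -0.8]
width: 0.0119
```

Request:
play_rows(
  delta_pos=[
    [0, 0, 0],
    [0, 0, 0],
  ],
  dr=[
    [0, 0, 0],
    [0, 0, 0],
  ],
  jaw=[0.5, 0.5],
)

```text
clock: 8.35
tcp_pos: [0.5677, 0.1, 0.2009]
tool_rot: [0.691, 0.723, 0.004, 0.001]
ft_force: [0.1, 0.2, -1.1]
width: 0.0119
```

```bash
python3 - <<'E'
from h import *
from workcell import eyes
import pickle
goto([.565,.09,.2],2)
c=eyes.calibration("wrist"); im=eyes.camera("wrist"); pickle.dump(c,open("c6.pkl","wb")); cv2.imwrite("pics/w6.png",im[...,::-1])
goto([.565,.09,.2],2)
E
```

```text
clock 8.35 tcp [0.5677 0.1    0.2009] F [ 0.1  0.2 -1.1] w 0.0119
y-angle now 2.6 tilt z [ 0.0064  0.0049 -1.    ] joints [ 0.06  0.52 -0.43  1.69  0.25  0.98 -0.41]
delta cm [-0.99 -0.32  0.08]
dr [ 0.007 -0.005  0.01 ]
clock 8.4 tcp [0.5675 0.0988 0.2008] F [-0.8 -0.1 -1.3] w 0.0117
y-angle now 2.52 tilt z [ 0.0061  0.004  -1.    ] joints [ 0.06  0.51 -0.43  1.69  0.25  0.98 -0.41]
delta cm [-0.87 -0.29  0.08]
dr [ 0.006 -0.004  0.009]
```

View pics/w6.png

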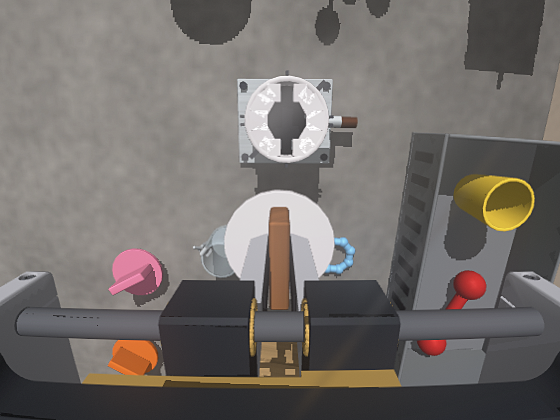

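```bash
python3 - <<'E'
from h import *
im=cv2.imread("pics/w6.png"); cv2.imwrite("pics/w6c.png",cv2.resize(im[60:180,220:360],None,fx=5,fy=5,interpolation=cv2.INTER_CUBIC))
E
```

```text
(no output)
```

View pics/w6c.png

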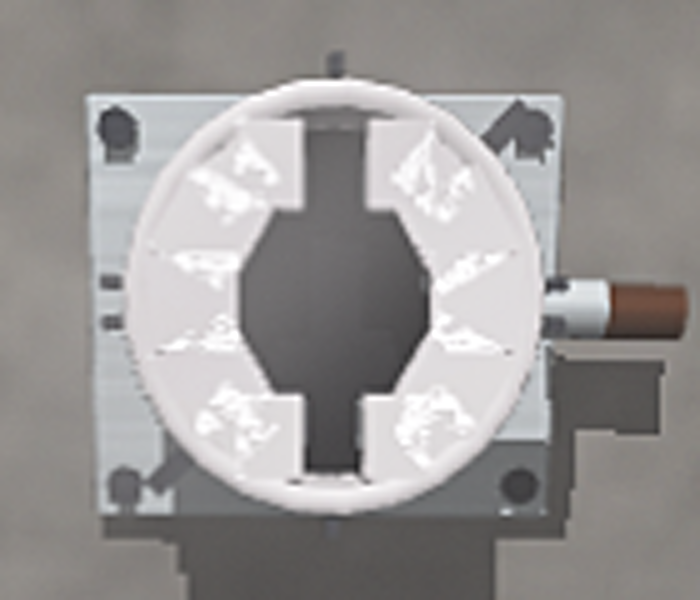

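```bash
python3 - <<'E'
from h import *
import pickle
np.set_printoptions(precision=4,suppress=True)
c=pickle.load(open("c6.pkl","rb"))
f=lambda x,y:(220+x/5-.4,60+y/5-.4)
k=[onz(c,f(*p),.1)[:2] for p in((303,211),(366,210),(362,395),(304,395))]
print(k,"c",sum(k)/4,"wid",np.linalg.norm(k[0]-k[1]),"len",np.linalg.norm(k[0]-k[3]))
a=(k[0]+k[1])/2;b=(k[2]+k[3])/2; print("yaw",np.degrees(np.arctan2(*(a-b)[::-1]))-90)
u=[onz(c,f(*p),.1)[:2] for p in((303,122),(366,122),(362,470),(304,470))]
print("notch len",np.linalg.norm(u[0]-u[3])); a=(u[0]+u[1])/2;b=(u[2]+u[3])/2; print("yaw",np.degrees(np.arctan2(*(a-b)[::-1]))-90)
for pr in (((303,122),(304,470)),((366,122),(362,470))): print("edge",edge(c,f(*pr[1]),f(*pr[0]),.1)-90)
# outer circle
im=cv2.imread("pics/w6.png"); hsv=cv2.cvtColor(im,cv2.COLOR_BGR2HSV)
L=[(128,300),(543,300),(335,80),(330,515),(180,140+5),(490,150)]
pts=np.array([onz(c,f(*p),.1)[:2] for p in L[:4]]);A=np.c_[2*pts,np.ones(len(pts))]; s=np.linalg.lstsq(A,(pts**2).sum(1),rcond=None)[0]
print("circle",s[:2],np.sqrt(s[2]+s[:2]@s[:2]))
print("long marks",[onz(c,f(*p),.095)[:2] for p in((508,125),(163,475))], "short",onz(c,f(336,62),.095)[:2],onz(c,f(333,525),.095)[:2])
print("plate edges yaw", edge(c,f(88,95),f(562,97),.004),edge(c,f(103,515),f(548,517),.004))
goto([.57,.185,.2],2)
E
```

```text
[array([0.5657, 0.2002]), array([0.5785, 0.201 ]), array([0.5797, 0.164 ]), array([0.5676, 0.1635])] c [0.5729 0.1822] wid 0.012821687608933204 len 0.03674316960915835
yaw 2.4392124116175182
notch len 0.06942368943396576
yaw 2.66396269805648
edge 2.819999999999993
edge 2.510000000000005
circle [0.5733 0.1821] 0.04315203054353217
long marks [array([0.6069, 0.2195]), array([0.5381, 0.1451])] short [0.5711 0.2298] [0.5752 0.136 ]
plate edges yaw 2.48 2.29
clock 8.4 tcp [0.5675 0.0988 0.2008] F [-0.8 -0.1 -1.3] w 0.0117
y-angle now 2.52 tilt z [ 0.0061  0.004  -1.    ] joints [ 0.06  0.51 -0.43  1.69  0.25  0.98 -0.41]
delta cm [8.6  0.63 0.12]
dr [ 0.006 -0.004  0.009]
```

```bash
cat >> h.py <<'E'
def lidintool(im_bgr,c,tcp,tool_rot,zoff=-.0263):
    hsv=cv2.cvtColor(im_bgr,cv2.COLOR_BGR2HSV)
    m=((hsv[...,1]<28)&(hsv[...,2]>185)).astype(np.uint8); q=np.zeros_like(m); q[182:262,215:345]=m[182:262,215:345]
    cs,_=cv2.findContours(q,0,1); k=max(cs,key=cv2.contourArea)[:,0]
    k=np.vstack([c_[:,0] for c_ in cs if cv2.contourArea(c_)>40])
    h=cv2.convexHull(k)[:,0].astype(float); h=h[(h[:,1]<245)]
    t=R.from_quat(tool_rot); o=t.inv().apply(np.array(c["xyz"])-tcp)
    P=[]
    for p in h:
        _,v=ray(c,p); v=t.inv().apply(v); P.append((o+v*(zoff-o[2])/v[2])[:2])
    P=np.array(P); 
    from scipy.optimize import least_squares
    s=least_squares(lambda a:np.hypot(*(P-a).T)-.038,[0,0],loss="soft_l1",f_scale=.0005)
    print("n",len(h),"lid centre in tool (mm)",(s.x*1000).round(2),"res",(s.fun*1000).round(1))
E
python3 - <<'E'
from h import *
import pickle
from workcell import sense,eyes
s=sense(); c=eyes.calibration("wrist")
lidintool(cv2.imread("pics/w6.png"),c,s["tcp_pos"],s["tool_rot"])
E
```

```text
n 18 lid centre in tool (mm) [-2.53 -0.48] res [ 0.   0.3  0.1  0.1 -0.   0.   0.  -0.   0.2 -0.1  0.   0.1  4.9  4.8
 -0.9 -0.4 -0.2  0. ]
```

```bash
python3 - <<'E'
from h import *
goto([.5733,.1847,.115],2.55)
E
```

```text
clock 8.4 tcp [0.5675 0.0988 0.2008] F [-0.8 -0.1 -1.3] w 0.0117
y-angle now 2.52 tilt z [ 0.0061  0.004  -1.    ] joints [ 0.06  0.51 -0.43  1.69  0.25  0.98 -0.41]
delta cm [8.52 0.9  8.62]
dr [ 0.006 -0.004 -0.001]
```

Request:
play_rows(
  delta_pos=[
    [4, 0.5, 2],
    [8.5, 0.9, 5],
    [8.5, 0.9, 8.6],
    [8.5, 0.9, 8.6],
    [8.5, 0.9, 8.6],
  ],
  dr=[
    [0.006, -0.004, 0],
    [0.006, -0.004, 0],
    [0.006, -0.004, 0],
    [0.006, -0.004, 0],
    [0.006, -0.004, 0],
  ],
  jaw=[0.5, 0.5, 0.5, 0.5, 0.5],
)

```text
clock: 8.9
tcp_pos: [0.5735, 0.182, 0.1153]
tool_rot: [0.692, 0.722, -0.001, 0.0]
ft_force: [0.2, 0.4, -0.4]
width: 0.0114
```

Request:
play_rows(
  delta_pos=[
    [0, 0, 0],
    [0, 0, 0],
  ],
  dr=[
    [0, 0, 0],
    [0, 0, 0],
  ],
  jaw=[0.5, 0.5],
)

```text
clock: 9.1
tcp_pos: [0.5753, 0.1804, 0.1173]
tool_rot: [0.693, 0.721, 0.0, 0.002]
ft_force: [0.3, 0.8, -0.9]
width: 0.0117
```

```bash
python3 - <<'E'
from h import *
from workcell import eyes
goto([.5733,.1847,.082],2.55)
im=eyes.camera("wrist"); cv2.imwrite("pics/w7.png",im[...,::-1])
im=eyes.camera("scene"); cv2.imwrite("pics/s7.png",cv2.resize(im[150:270,300:440,::-1],None,fx=5,fy=5,interpolation=2))
goto([.5733,.1847,.082],2.55)
E
```

```text
clock 9.1 tcp [0.5753 0.1804 0.1173] F [ 0.3  0.8 -0.9] w 0.0117
y-angle now 2.21 tilt z [ 0.0026 -0.0022 -1.    ] joints [-0.11  0.65 -0.39  1.71  0.31  0.85 -0.6 ]
delta cm [ 0.45 -0.19  3.53]
dr [ 0.003  0.002 -0.006]
clock 9.2 tcp [0.5746 0.1812 0.1168] F [-0.6  0.4 -2. ] w 0.0116
y-angle now 2.27 tilt z [ 0.0017 -0.0019 -1.    ] joints [-0.11  0.65 -0.39  1.71  0.31  0.85 -0.6 ]
delta cm [ 0.37 -0.12  3.48]
dr [ 0.002  0.002 -0.005]
```

View pics/w7.png

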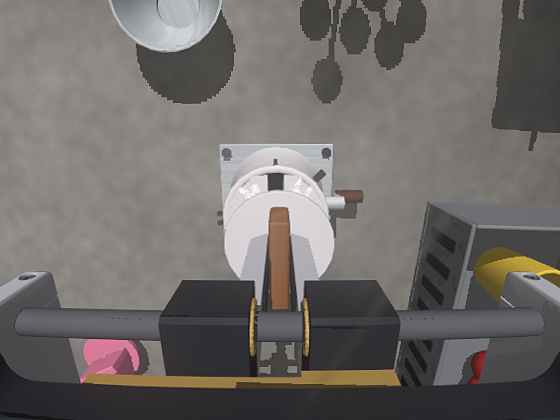

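View pics/s7.png

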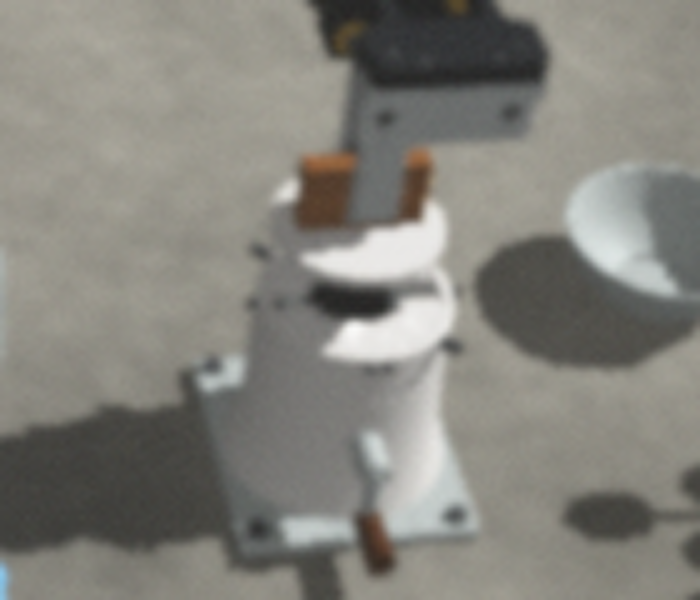

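Request:
play_rows(
  delta_pos=[
    [0.35, -0.12, 0.4],
    [0.35, -0.12, 0.7],
    [0.35, -0.12, 0.7],
    [0.35, -0.12, 0.7],
  ],
  dr=[
    [0.002, 0.002, -0.005],
    [0.002, 0.002, -0.005],
    [0.002, 0.002, -0.005],
    [0.002, 0.002, -0.005],
  ],
  jaw=[0.5, 0.5, 0.5, 0.5],
)

```text
clock: 9.6
tcp_pos: [0.5731, 0.1846, 0.1096]
tool_rot: [0.691, 0.723, -0.0, -0.0]
ft_force: [0.1, 0.8, -0.6]
width: 0.0117
```

```bash
python3 - <<'E'
from h import *
from workcell import eyes,sense
goto([.5733,.1847,.08],2.55)
s=sense();c=eyes.calibration("wrist");im=eyes.camera("wrist")[...,::-1].copy(); cv2.imwrite("pics/w8.png",cv2.resize(im[120:280,180:380],None,fx=4,fy=3.7))
lidintool(im,c,s["tcp_pos"],s["tool_rot"])
print(proj(c,[[.5729-.0016,.1822+.036,.1]]))
E
```

```text
clock 9.6 tcp [0.5731 0.1846 0.1096] F [ 0.1  0.8 -0.6] w 0.0117
y-angle now 2.57 tilt z [-9.e-04 -2.e-04 -1.e+00] joints [-0.12  0.66 -0.39  1.71  0.32  0.83 -0.6 ]
delta cm [0.01 0.02 2.96]
dr [-0.001  0.     0.   ]
n 7 lid centre in tool (mm) [18.33  4.38] res [ 1.6  1.2  7.3  4.1  6.1 -4.2  0.1]
[[278.01617064 182.49252351]]
```

View pics/w8.png

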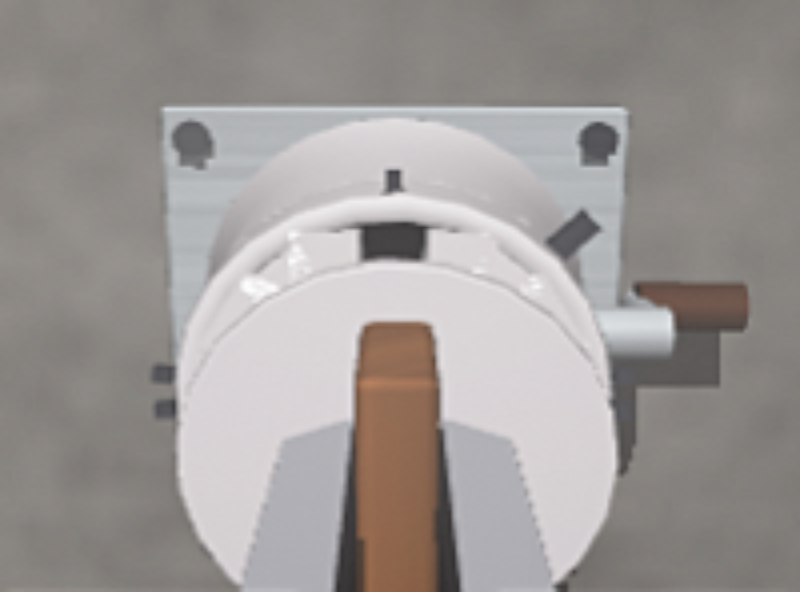

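Request:
play_rows(
  delta_pos=[
    [0, -0.03, 0.6],
    [0, -0.03, 1.2],
    [0, -0.03, 1.7],
    [0, -0.03, 2.1],
    [0, -0.03, 2.4],
  ],
  dr=[
    [0, 0, 0],
    [0, 0, 0],
    [0, 0, 0],
    [0, 0, 0],
    [0, 0, 0],
  ],
  jaw=[0.5, 0.5, 0.5, 0.5, 0.5],
)

```text
clock: 10.15
tcp_pos: [0.5727, 0.1845, 0.0851]
tool_rot: [0.691, 0.723, -0.001, -0.0]
ft_force: [-0.2, 0.7, -0.7]
width: 0.0116
```

Request:
play_rows(
  delta_pos=[
    [0, 0, 0.3],
    [0, 0, 0.5],
    [0, 0, 0.6],
    [0, 0, 0.65],
  ],
  dr=[
    [0, 0, 0],
    [0, 0, 0],
    [0, 0, 0],
    [0, 0, 0],
  ],
  jaw=[0.5, 0.5, 0.5, 0.5],
)

```text
clock: 10.55
tcp_pos: [0.5726, 0.1845, 0.0796]
tool_rot: [0.691, 0.723, -0.001, -0.0]
ft_force: [-3.7, -1.8, 10.5]
width: 0.0116
```

```bash
python3 - <<'E'
from h import *
from workcell import eyes,sense
goto([.5733,.1847,.0797],2.55)
im=eyes.camera("wrist")[...,::-1]; cv2.imwrite("pics/w9.png",cv2.resize(im[120:280,180:380],None,fx=4,fy=3.7))
im=eyes.camera("scene"); cv2.imwrite("pics/s9.png",cv2.resize(im[150:270,300:440,::-1],None,fx=5,fy=5,interpolation=2))
goto([.5733,.1847,.0797],2.55)
E
```

```text
clock 10.55 tcp [0.5726 0.1845 0.0796] F [-3.7 -1.8 10.5] w 0.0116
y-angle now 2.57 tilt z [-1.e-03 -7.e-04 -1.e+00] joints [-0.13  0.7  -0.37  1.74  0.34  0.77 -0.62]
delta cm [ 0.01  0.07 -0.01]
dr [-0.001  0.001  0.   ]
clock 10.65 tcp [0.5726 0.1846 0.0797] F [-2.3 -0.9  6.2] w 0.0118
y-angle now 2.57 tilt z [-9.e-04 -6.e-04 -1.e+00] joints [-0.13  0.7  -0.37  1.74  0.34  0.77 -0.62]
delta cm [ 0.01  0.07 -0.  ]
dr [-0.001  0.001  0.   ]
```

View pics/w9.png

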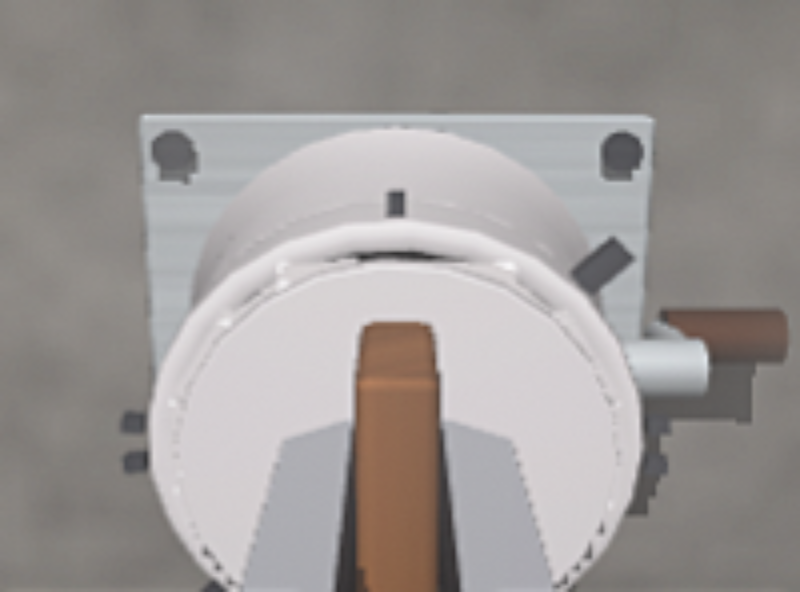

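View pics/s9.png

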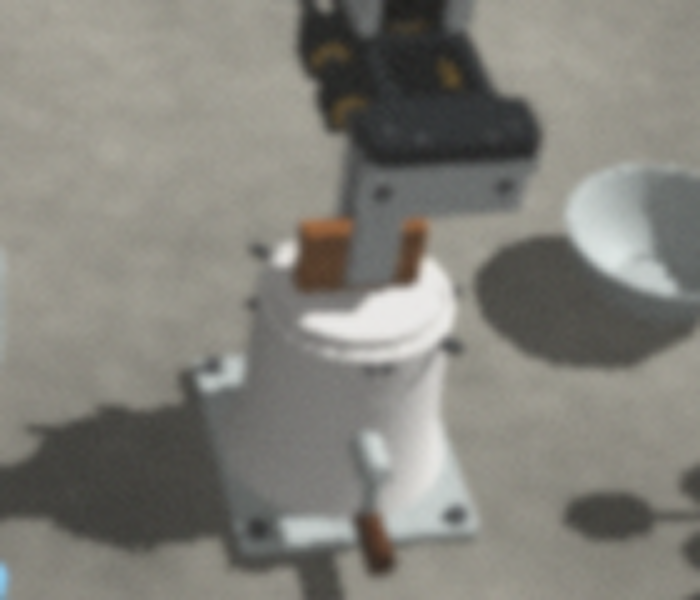

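Request:
play_rows(
  delta_pos=[
    [0, 0.02, 0],
    [0, 0.04, 0],
    [0, 0.06, 0],
    [0, 0.08, 0],
    [-0.01, 0.1, 0],
  ],
  dr=[
    [0, 0, 0.08],
    [0, 0, 0.16],
    [0, 0, 0.24],
    [0, 0, 0.32],
    [0, 0, 0.4],
  ],
  jaw=[0.5, 0.5, 0.5, 0.5, 0.5],
  force=45,
)

```text
clock: 11.15
tcp_pos: [0.5728, 0.1846, 0.0798]
tool_rot: [0.822, 0.57, -0.001, -0.0]
ft_force: [-1.9, -0.0, 1.8]
width: 0.0116
```

```bash
python3 - <<'E'
from h import *
from workcell import eyes,sense
a=np.radians(-42.45);p=np.array([-.0025,.0003])
X=np.array([-np.sin(a),np.cos(a)]);Y=np.array([np.cos(a),np.sin(a)])
b=np.radians(2.55);x0=np.array([-np.sin(b),np.cos(b)]);y0=np.array([np.cos(b),np.sin(b)])
C=np.array([.5726,.1845])+p[0]*x0+p[1]*y0; t=C-p[0]*X-p[1]*Y; print(C,t)
goto([*t,.0797],-42.45); print(sense()["torque"])
im=eyes.camera("wrist")[...,::-1]; cv2.imwrite("pics/w10.png",cv2.resize(im[120:280,180:380],None,fx=4,fy=3.7))
E
```

```text
[0.57301093 0.18201582] [0.57447694 0.18406297]
clock 11.15 tcp [0.5728 0.1846 0.0798] F [-1.9 -0.   1.8] w 0.0116
y-angle now -20.51 tilt z [-2.1e-03 -7.0e-04 -1.0e+00] joints [-0.2   0.68 -0.26  1.74  0.24  0.75 -0.93]
delta cm [0.01 0.18 0.01]
dr [-0.001  0.002  0.383]
[0.02072712 0.43985815 0.08358251]
```

View pics/w10.png

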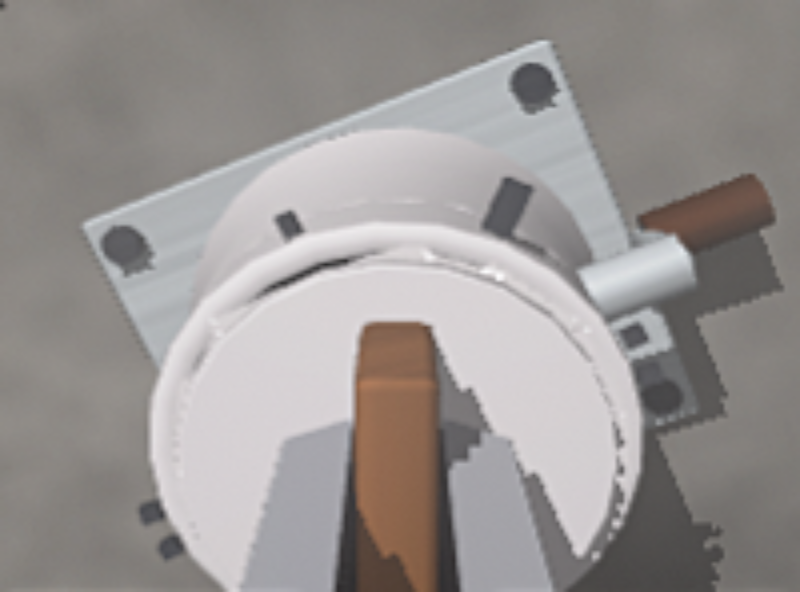

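Request:
play_rows(
  delta_pos=[
    [0, 0.04, 0],
    [0, 0.08, 0],
    [0, 0.12, 0],
    [0.01, 0.16, 0],
    [0.01, 0.17, 0],
  ],
  dr=[
    [0, 0, 0.1],
    [0, 0, 0.2],
    [0, 0, 0.3],
    [0, 0, 0.36],
    [0, 0, 0.383],
  ],
  jaw=[0.5, 0.5, 0.5, 0.5, 0.5],
)

```text
clock: 11.7
tcp_pos: [0.5732, 0.1847, 0.0798]
tool_rot: [0.916, 0.402, -0.002, -0.0]
ft_force: [-3.4, 0.7, 1.3]
width: 0.0116
```

Request:
play_rows(
  delta_pos=[
    [0, 0, 0],
    [0, 0, 0],
  ],
  dr=[
    [0, 0, 0],
    [0, 0, 0],
  ],
  jaw=[0.5, 0.5],
)

```text
clock: 11.9
tcp_pos: [0.5731, 0.1847, 0.0797]
tool_rot: [0.915, 0.403, -0.002, -0.0]
ft_force: [-2.3, -0.2, 1.2]
width: 0.012
```

```bash
python3 - <<'E'
from h import *
from workcell import eyes,sense
import pickle
goto([.5745,.1841,.0797],-42.45); print(sense()["torque"])
c=eyes.calibration("wrist");pickle.dump(c,open("c11.pkl","wb"))
im=eyes.camera("wrist")[...,::-1]; cv2.imwrite("pics/w11.png",cv2.resize(im[120:280,180:380],None,fx=4,fy=3.7)); cv2.imwrite("pics/w11f.png",im)
im=eyes.camera("scene"); cv2.imwrite("pics/s11.png",cv2.resize(im[150:270,300:440,::-1],None,fx=5,fy=5,interpolation=2))
goto([.5745,.1841,.0797],-42.45); print(sense()["torque"])
E
```

```text
clock 11.9 tcp [0.5731 0.1847 0.0797] F [-2.3 -0.2  1.2] w 0.012
y-angle now -42.47 tilt z [-3.9e-03 -8.0e-04 -1.0e+00] joints [-0.26  0.68 -0.15  1.74  0.14  0.74 -1.23]
delta cm [0.05 0.14 0.  ]
dr [-0.002  0.003 -0.   ]
[-0.01568654  0.39648423  0.04858023]
clock 12.0 tcp [0.5732 0.1847 0.0797] F [-1.7 -0.3 -0.5] w 0.0115
y-angle now -42.51 tilt z [-4.e-03 -7.e-04 -1.e+00] joints [-0.26  0.68 -0.15  1.74  0.14  0.74 -1.23]
delta cm [0.05 0.14 0.  ]
dr [-0.002  0.003 -0.001]
[0.01189586 0.37831452 0.08091237]
```

View pics/w11.png

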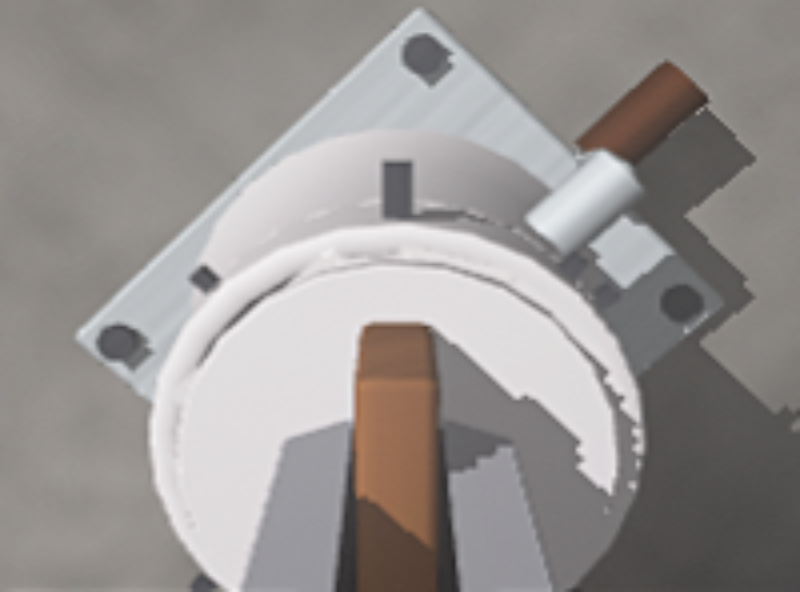

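View pics/s11.png

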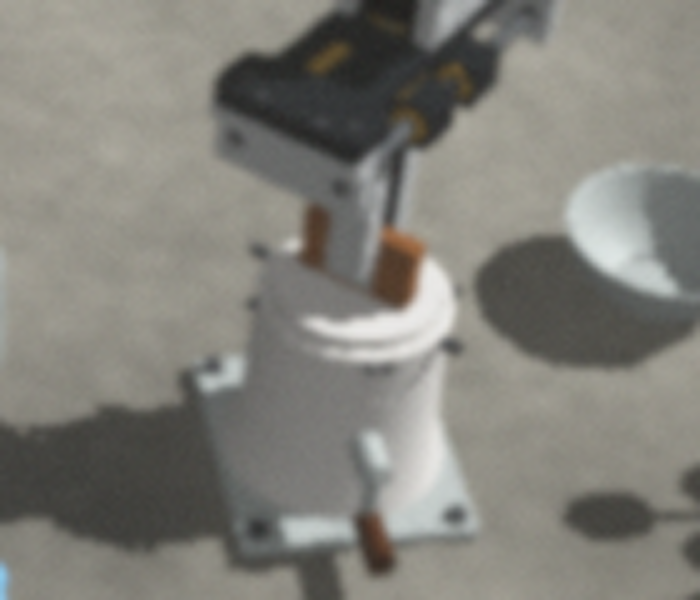

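```bash
python3 - <<'E'
from h import *
from workcell import eyes,sense,nets
im=eyes.camera("scene")[...,::-1]; a=cv2.imread("pics/scene0.png"); cv2.imwrite("pics/cmp.png",cv2.resize(np.vstack([a[150:300,60:480],im[150:300,60:480]]),None,fx=1.8,fy=1.8))
for t in ["jar","bowl","teether","wood_ring"]: print(t,[(round(d["confidence"],2),[round(v) for v in d["box"]]) for d in nets.search_frame("scene",t)][:2])
goto([.5745,.1841,.0797],-42.45)
E
```

```text
jar [(0.76, [289, 211, 27, 36])]
bowl [(0.72, [435, 199, 42, 35]), (0.61, [196, 240, 56, 69])]
teether [(0.57, [289, 270, 26, 21])]
wood_ring [(0.6, [125, 219, 29, 24])]
clock 12.25 tcp [0.5732 0.1847 0.0797] F [-1.6  0.4  0.6] w 0.0118
y-angle now -42.55 tilt z [-4.e-03 -8.e-04 -1.e+00] joints [-0.26  0.68 -0.15  1.74  0.14  0.74 -1.23]
delta cm [0.05 0.14 0.  ]
dr [-0.002  0.003 -0.002]
```

View pics/cmp.png

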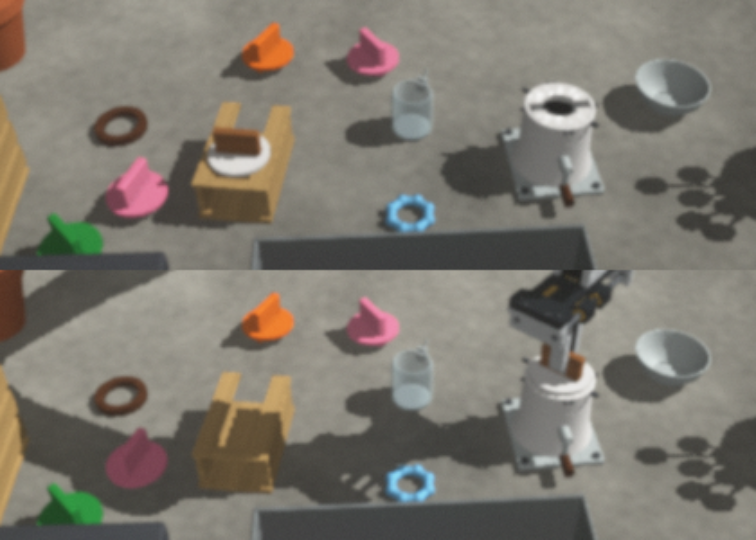

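All the bystanders are where they started. The bar points at the long mark and the grip is steady, so I'm handing in.

```bash
python3 -c "
from workcell import job; print(job.finish_job())"
```

```text
the job is handed in; nothing more can be done
None
```

I handed the job in at 12.25 s. The lid is off the rack, seated on the mill and turned clockwise to the half-way mark. The gripper is still holding it there with 45 N.

**Last checks**
- **Seating:** the reported tool height of 79.7 mm is the height worked out for a lid flat on the rim. It met light contact (6–10 N) on the way down, then stopped.
- **Turn:** the tool turned 45.1° from the notches, and in the wrist picture the bar lines up with the long mark. It is well short of the 60° where the lock clicks. I didn't measure the carrier's own angle, which can lag by up to 0.12 rad.
- **Grip:** finger opening is 11.8 mm on the 12 mm bar, and wrist forces are about 2 N.
- **Bystanders:** the jar, bowl, teether and wooden ring, and the coloured look-alikes, sit where they were in the before and after scene pictures.

**What disagreed:** the fingertips turned out to be about 31 mm higher than the reported tool point. My first grasp therefore closed on air just above the bar without touching the lid. I measured the offset from the wrist and scene pictures, lowered the tool and gripped properly. I used the corrected height for everything after that.

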